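Load the specimen carrier into the microscope's hidden catch

TASK

Load the specimen carrier into the inspection microscope: lay it flat between the guide rails, nose towards the tunnel, and slide it in under the head until you feel it come up against the hidden spring catch; press on past the resistance until the catch clicks over, then let go and see that it stayed latched. Keep the carrier level and do not bump the microscope's head, which hangs low over the end of the slide (lean the tool back), and leave the meter, the jar and the screwdriver where they are.

Things in the scene. Friction and masses are not known exactly. Their poses are not given: they have to be found in the camera images.
- grip (a point): Loose specimen carrier (140-240 g): middle of its black upright grip block at grasp height, 38 mm above the carrier's underside, 12 mm ahead of its tail end, 98 mm behind its nose. Axes: x to the nose, y across, z up. The block is 16 mm along x, 24 mm along y (grasp across y), its top 50 mm and its foot 14 mm above the underside (the plate's top). The carrier starts flat on the table.
- nose (a point): The same carrier: middle of its front end's lower edge; axes as the grip's. The plate is aluminium, 110 mm long, 60 mm wide, 14 mm thick; a dark disc with a bright centre lies on its nose half. The underside rests on the table at first, on the stage floor at last.
- guide (a point): Microscope stage: middle of the open guide, on the stage floor, which is 10 mm above the table; 78 mm in front of the tunnel mouth; axes as the mouth's. Two straight aluminium rails, 12 mm high and 68 mm apart inside, run 155 mm along x up to the mouth. The first 115 mm have nothing above them; over the last 40 mm hangs the head.
- mouth (a point): Microscope stage: middle of the tunnel mouth on the stage floor. x into the tunnel (loading direction), y across, z up. Tunnel 68 wide, 20 mm high inside; its housing 138 wide, 34 mm high above the floor. The catch inside is unseen: the carrier's nose meets it somewhere from x = +32 to +58 mm, other each time, and is home 8 mm further; the grip block always stays outside.
- head: Microscope head, fixed: white box 115 mm wide whose underside is 124 mm above the stage floor, from 40 mm in front of the mouth (x = -40) to x = +90 mm; objective and column lie further in. Origin on the table under the mouth, axes as the mouth's. A vertical gripper taking the carrier home strikes it; one leaning back 30-40 degrees (fingers pointing forward and down) clears it.
- catch (a joint): Travel (m) of the hidden over-centre catch that the carrier's nose presses: 0 = out. It resists with about 3 N when first met (with friction, pressing it takes 5 to 12 N), less and less up to 6 mm; let go before that, it springs back to 0 and pushes the carrier out; beyond that it snaps over and stays at its hard stop, 8 mm (latched). It does not hook the carrier.
- meter: Grey handheld electrical meter lying flat on the table, 150 x 80 x 34 mm, loose; origin under its middle. Leave it.
- jar: Small amber jar, 50 mm across and 100 mm high, loose; origin under its middle. Leave it.
- driver: Screwdriver with a black handle lying on the table, loose; origin under its middle. Leave it.
Not all that is in view belongs to the job. Leave any pink or red look-alike of the part that bears grip alone.

How it is judged:
By the outcome, as a careful person would: the job done as asked, in the order asked, and still so for the second after the job is handed in, with the robot touching nothing.
It also fails if it takes over 45 s, if anything falls off the work surface, if the arm or the gripper's body presses on something with over 40 N, if the wrist force passes 120 N, or if a joint passes its speed limit or range.

ROBOT

A 6-joint arm with a two-finger parallel gripper is mounted at the origin on the work surface. World frame = base frame: x ahead of the robot, y to its left, z up, the work surface at z = 0. Lengths are in mm, angles in degrees, forces in N, time in s.
With the tool pointing down it reaches from about 300 to 850 mm from the base axis. Payload 4.2 kg.
Tool frame: the origin (TCP) lies at the very end of the fingers, on their centre line; the grasp point (between the pads) lies 19 mm behind it (env.grip_depth is the distance from the TCP to the grasp point, in mm); y points along the fingers, z is the direction in which the jaws open and shut, and the axes are right-handed (so a half turn about y gives the same grasp; the last joint's range is limited). The gripper opens to 91 mm and grips with 3 to 60 N. Pads are 32 mm wide; open, the fingers measure 118 mm over their backs; the gripper's body (76 mm by 178 mm) begins 60 mm behind the grasp point.
Start: joints at [-64.973, 18.312, 89.639, -0, 72.044, -1.146], TCP at [253.626, -516.059, 213.976] pointing down, gripper open.
Joint ranges: [-177.97, 177.97], [-48.28, 115.42], [12.27, 149.76], [-77.06, 257.06], [2.81, 150.46], [-146.56, 146.56]. Speed limits (degrees/s): [147.25, 147.25, 180, 180, 180, 180].

INTERFACE

Orientations are given as [roll, pitch, yaw] about the fixed x, y, z axes, in that order (R = Rz(yaw) Ry(pitch) Rx(roll)).
In Python, from workcell import state, imaging, job, env gives the robot as it stands.
- The arm moves only by the shell command python3 -m pendant 'ROWS' [FORCE]. ROWS is JSON, a list of rows, each an object with "delta_pos": the shift along the tool's x, y, z in cm, a list of three; "twist": the turn, a rotation vector about the tool's x, y, z in degrees, a list of three; "grip": the opening in per cent of the stroke, from 0 (shut) to 100 (fully open). In form: [{"delta_pos": [tx, ty, tz], "twist": [wx, wy, wz], "grip": grip}, ...]. A call has exactly 5 rows; each row is the pose to reach, as a shift and turn from the pose commanded when the call began, along the tool's axes at that moment; what a row does not reach only later rows make up. A row lasts 1/10 s, in which the tool goes at most 50 mm and 8.59 degrees, less where a joint would pass 70% of its speed; a pose out of reach is approached as far as the arm can. A call with a gripper value outside its range is refused whole. The fingers move at their own pace and stop on an object; FORCE is the grip in N (left out, the last holds). Time passes only in rows, so rows that repeat a pose let the fingers close, or fill a call up. It gives the time, the measured TCP pose, the force and the opening at its end, in the units of the state.
- state(): the state, without advancing time (a new reading comes with each control period).
- imaging.grab_frame(name): name is "scene" or "top" or "wrist"; returns (picture, depth): 420x560x3 uint8, red, green, blue; 420x560 float32, mm along the optical axis (not along the pixel's ray), 0 where there is no reading.
- imaging.camera_info(name): a dict with "fx", "fy", "cx", "cy" (pixels), "R" (3x3) and "t" (3): a world point X has camera coordinates R X + t. Camera axes: x right, y down, z forward; pixel columns grow to the right and rows downward; lengths in mm; the calibration is good to about 2 mm. A picture is of the moment at which its call begins: read the wrist's pose just before it. camera_info takes no time and is no camera call; for the wrist camera it gives the pose at the moment of the call.
- job.job_done(): hands the job in, once; it reports no verdict.
The state is a dict: "time_s": time; "qpos": joint angles; "qvel": joint speeds; "effort": joint torques, N m; "ee_pos": TCP position; "ee_rot": TCP orientation; "force": force on the tool from outside, world axes, zero at the start; "torque": the same for the moment, N m; "gripper_width": finger opening in mm.
Only numpy, scipy, OpenCV 4.12 (cv2) and the standard library are available. Lean on these libraries where they do the work, as an engineer would, in place of code of your own. Each camera call takes 0.05 s, during which the arm holds its last target.

## Working session

There is one attempt and no reset: what is moved stays moved. The work goes in short steps, Python scripts to look and compute and a shell command to move; the robot and the scene stay as the last step left them, time stands still between calls to the robot, and variables do not carry over. Pictures are saved under pics/ and viewed, and the job is handed in when it is done.

```bash
ls; mkdir -p pics; python3 - <<'E'
from workcell import state, imaging, job, env
import cv2,numpy as np
print(state())
for n in ["scene","top","wrist"]:
    ci=imaging.camera_info(n); print(n,ci)
    p,d=imaging.grab_frame(n); cv2.imwrite(f"pics/{n}0.png",p[:,:,::-1]); np.save(f"pics/{n}0.npy",d)
E
```

```text
pics
{'time_s': 0.0, 'qpos': array([-6.49745634e+01,  1.83499023e+01,  8.97068550e+01, -9.38244437e-04,
        7.20415304e+01, -1.14562707e+00]), 'qvel': array([ 0.00078976,  0.00963135, -0.04556559, -0.00414159,  0.02071935,
       -0.04457443]), 'effort': array([-7.40509277e-04, -4.12469137e+01, -2.31971633e+01,  7.25758960e-02,
        4.57237638e-02, -1.14084510e-04]), 'ee_pos': array([ 253.39273146, -515.60014268,  213.13465146]), 'ee_rot': array([-9.00982859e+01,  1.07326961e-03, -1.53828647e+02]), 'force': array([ 1.03442904, -0.55924809, -0.23301004]), 'torque': array([0.00250669, 0.03140757, 0.00218657]), 'gripper_width': 91.28148816066478}
scene {'fx': 448.5194283121201, 'fy': 448.5194283121201, 'cx': 288.47510874415684, 'cy': 213.24452118190584, 'R': array([[ 0.81619598,  0.57767869, -0.0105571 ],
       [ 0.39781206, -0.57512781, -0.71482415],
       [-0.41901036,  0.57923686, -0.69922455]]), 't': array([-416.9484769 , -188.92095886, 1482.78274662])}
top {'fx': 383.00757466454695, 'fy': 383.00757466454695, 'cx': 277.77465163734206, 'cy': 213.16151597034582, 'R': array([[-0.01883372, -0.99980785, -0.00543644],
       [-0.9976549 ,  0.01915047, -0.06571117],
       [ 0.06580266,  0.0041861 , -0.99782388]]), 't': array([-48.89456177, 541.4964314 , 969.50304291])}
wrist {'fx': 300.11753720631623, 'fy': 300.11753720631623, 'cx': 279.1390606718086, 'cy': 207.22384897012572, 'R': array([[ 0.4415126 , -0.89725294, -0.00194649],
       [-0.87060274, -0.42892161,  0.24099194],
       [-0.21706562, -0.10470636, -0.97052516]]), 't': array([-574.18227453,  -28.38529008,  388.67386031])}
```

View pics/scene0.png

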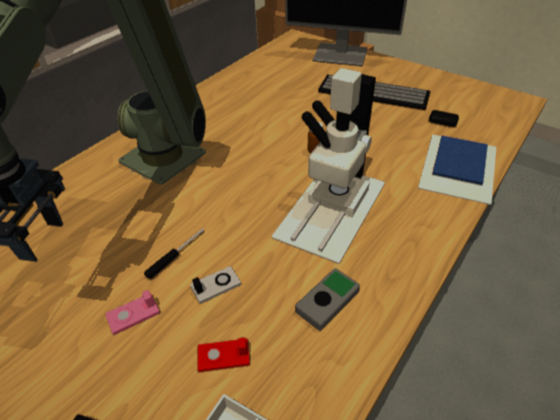

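View pics/top0.png

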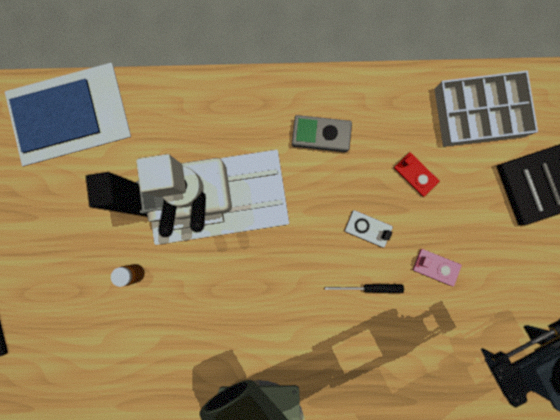

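View pics/wrist0.png

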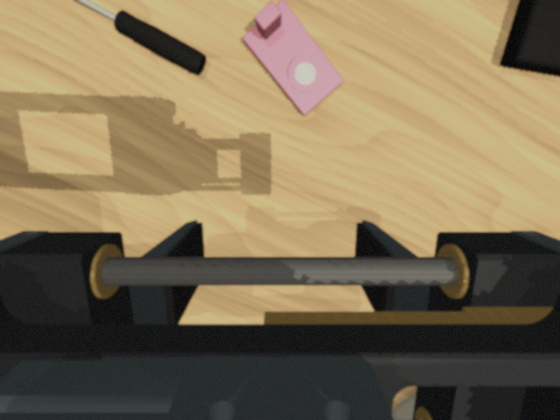

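The scene view shows the real carrier (white, ring on its nose half) at about (216,285), with its black block at (197,286). In the top view it is at (368,229) with the block at (386,235). Pink and red decoys lie nearby. The rails run in the top view from about (275,175)–(277,208) towards the microscope on the left. Next I'll zoom in for accurate measurement.

```bash
cat > h.py <<'E'
import numpy as np,cv2
from workcell import state, imaging, job, env
def ray(ci,u,v,z):
    R=np.array(ci["R"]);t=np.array(ci["t"])
    o=-R.T@t; d=R.T@np.array([(u-ci["cx"])/ci["fx"],(v-ci["cy"])/ci["fy"],1.])
    return o+d*(z-o[2])/d[2]
def proj(ci,X):
    c=np.array(ci["R"])@np.array(X,float)+np.array(ci["t"])
    return np.array([ci["fx"]*c[0]/c[2]+ci["cx"],ci["fy"]*c[1]/c[2]+ci["cy"]])
def fixcrop(p,u0,v0,u1,v1,s,name):
    cv2.imwrite(name,cv2.resize(p[v0:v1,u0:u1],None,fx=s,fy=s,interpolation=cv2.INTER_CUBIC))
E
python3 - <<'E'
from h import *
t=cv2.imread("pics/top0.png"); s=cv2.imread("pics/scene0.png")
fixcrop(t,335,200,405,255,10,"pics/tcar.png")
fixcrop(t,130,140,300,250,4.5,"pics/tmic.png")
fixcrop(s,180,255,255,310,10,"pics/scar.png")
fixcrop(s,265,120,395,265,4,"pics/smic.png")
E
```

```text
(no output)
```

View pics/tcar.png

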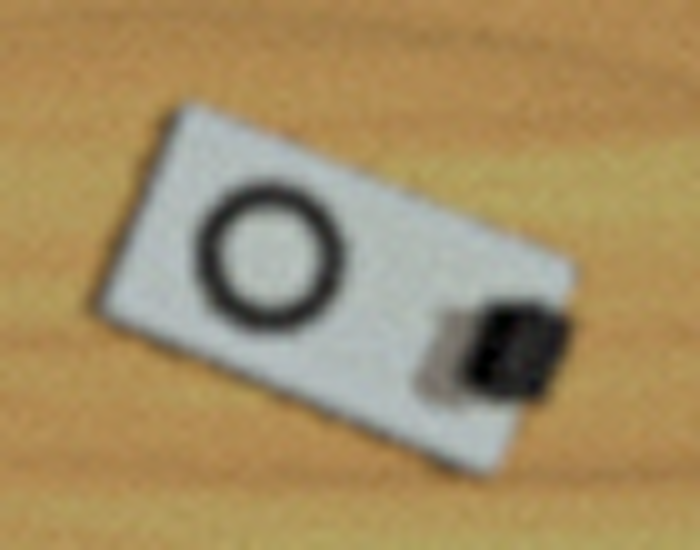

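View pics/tmic.png

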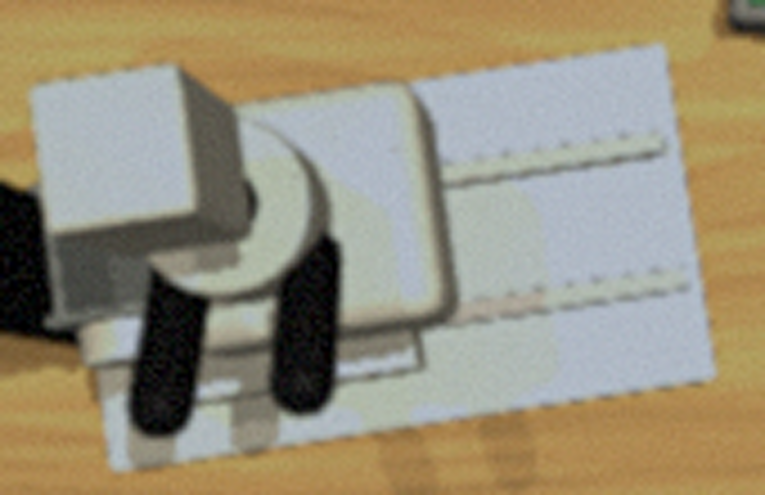

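View pics/smic.png

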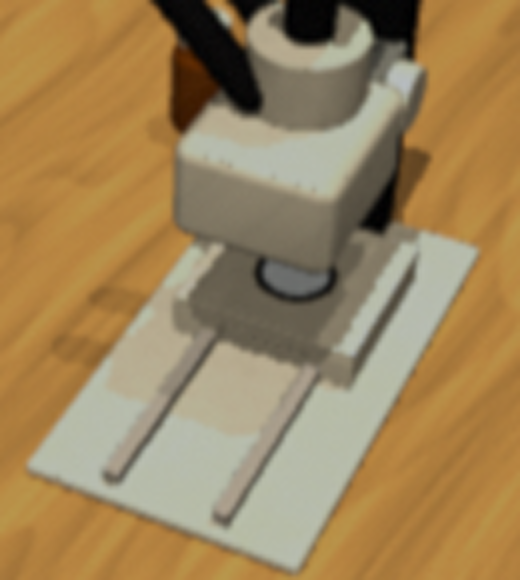

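View pics/scar.png

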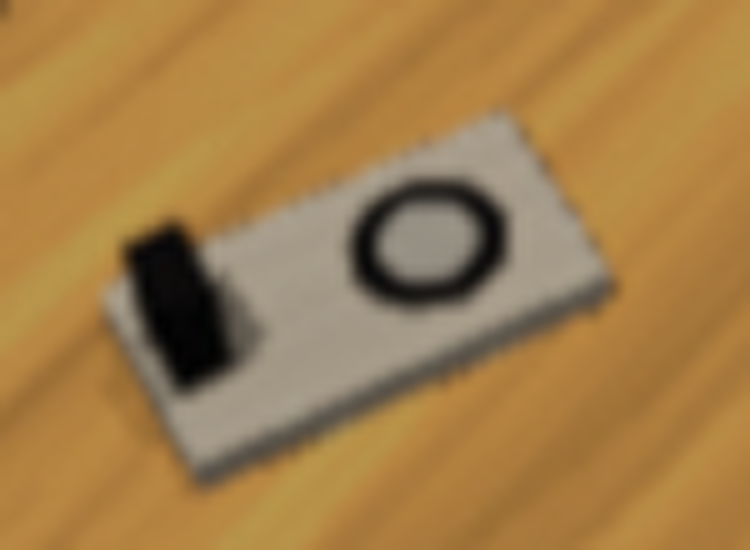

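```bash
cat > m.py <<'E'
from h import *
T=imaging.camera_info("top");S=imaging.camera_info("scene")
def P(ci,pts,o,s,z): return np.array([ray(ci,(x+.5)/s-.5+o[0],(y+.5)/s-.5+o[1],z)[:2] for x,y in pts])
np.set_printoptions(precision=1,suppress=True)
ang=lambda a,b: np.degrees(np.arctan2(*(b-a)[::-1]))
c=P(T,[(187,103),(97,315),(488,475),(578,265)],(335,200),10,14)
print("top car",c.tolist(),"cent",c.mean(0),"nose dirs",ang(c[3],c[0]),ang(c[2],c[1]),[np.linalg.norm(c[i]-c[(i+1)%4]) for i in range(4)])
cs=P(S,[(505,112),(612,278),(205,470),(108,297)],(180,255),10,14)
print("scene car",cs.tolist(),"cent",cs.mean(0),ang(cs[3],cs[0]),ang(cs[2],cs[1]),[np.linalg.norm(cs[i]-cs[(i+1)%4]) for i in range(4)])
r=P(T,[(663,145),(450,175),(688,281),(457,316)],(130,140),4.5,22)
print("top rails",r.tolist(),ang(r[0],r[1]),ang(r[2],r[3]))
b=P(T,[(663,45),(715,380),(112,470)],(130,140),4.5,10)
print("plate",b.tolist(),ang(b[0],b[1]),ang(b[1],b[2]),[np.linalg.norm(b[i]-b[i+1]) for i in (0,1)])
r=P(S,[(112,473),(212,330),(222,515),(312,368)],(265,120),4,22)
print("scene rails",r.tolist(),ang(r[0],r[1]),ang(r[2],r[3]))
b=P(S,[(28,467),(298,572),(480,250)],(265,120),4,10)
print("scene plate",b.tolist(),ang(b[0],b[1]),ang(b[1],b[2]),[np.linalg.norm(b[i]-b[i+1]) for i in (0,1)])
E
python3 m.py
```

```text
top car [[545.5456854797417, -254.45555764555064], [491.23907308738785, -229.55398027828], [448.3006261671777, -328.62033231108603], [501.7627301109975, -353.7671498887928]] cent [ 496.7 -291.6] nose dirs 66.20902062029188 66.56658693615044 [np.float64(59.7435913292089), np.float64(107.9715348089836), np.float64(59.08095287303898), np.float64(108.5345084971109)]
scene car [[495.6324372424523, -233.12316533283087], [550.886662000777, -257.63444277094646], [507.94579848459034, -355.4488165276099], [453.81758753834026, -332.1425886797202]] cent [ 502.1 -294.6] 67.10618332688449 66.29835211680286 [np.float64(60.44693602898119), np.float64(106.82494780211232), np.float64(58.93253326253247), np.float64(107.48640777199675)]
top rails [[647.251357773991, -59.06996843133024], [632.2908958725488, 63.51049189015218], [568.5594773202619, -71.88432211080628], [551.0502786471163, 60.36935215075198]] 96.95831159217974 97.54158925566317
plate [[708.2488646333599, -60.1190972993659], [512.1450566407402, -86.41425212554942], [466.9762451696043, 261.3809940737941]] -172.3628805046973 97.39969148835686 [np.float64(197.85888576593976), np.float64(350.7160600950247)]
scene rails [[575.0044705992091, -71.26758073649921], [554.5254149446587, 83.04445561332591], [654.3523593767351, -60.91450972325538], [633.0217611633893, 89.90245243146535]] 97.5596613690938 98.05015932172869
scene plate [[519.1413381917743, -89.98052039079312], [714.4057778660762, -64.78766628920073], [667.0098856568611, 284.6651746094683]] 7.351641218694335 97.72383121295935 [np.float64(196.88291266410909), np.float64(352.65231972930223)]
```

```bash
cat >> h.py <<'E'
from scipy.spatial.transform import Rotation as Ro
def Rt(head,lean):  # nose heading deg, lean back deg
    h=np.radians(head);a=np.radians(lean)
    f=np.array([np.cos(h),np.sin(h),0]);dn=np.array([0,0,-1.])
    y=np.sin(a)*f+np.cos(a)*dn; x=-np.cos(a)*f+np.sin(a)*dn
    return np.stack([x,y,np.cross(x,y)],1)
def cur():
    s=state(); return np.array(s["ee_pos"]),Ro.from_euler("xyz",s["ee_rot"],degrees=True).as_matrix(),s
def plan(gp,head,lean,base=None):
    """rows for grasp point at gp(world mm)"""
    p,R,s=cur()
    if base: p,R=base
    G=Rt(head,lean); tcp=np.array(gp,float)+env.grip_depth*G[:,1]
    d=R.T@(tcp-p)/10; w=Ro.from_matrix(R.T@G).as_rotvec(degrees=True)
    print("delta_pos cm",np.round(d,2),"twist",np.round(w,1),"|w|",np.linalg.norm(w).round(1),"tcp",tcp.round(1))
E
python3 - <<'E'
from h import *
np.set_printoptions(precision=2,suppress=True)
p,R,s=cur(); w=imaging.camera_info("wrist")
c=-np.array(w["R"]).T@w["t"]
print("cam in tool",R.T@(c-p),"optical axis in tool",R.T@np.array(w["R"])[2], env.grip_depth)
c0=np.array([499.4,-293.1]); f=np.array([np.cos(np.radians(66.5)),np.sin(np.radians(66.5))])
g=c0-43*f; print(g)
plan([*g,160],66.5,40); plan([*g,160],66.5,0)
E
```

```text
cam in tool [ -66.4  -169.71    0.07] optical axis in tool [ 0.24  0.97 -0.  ] 18.8
[ 482.25 -332.53]
delta_pos cm [-29.53   6.78  -7.12] twist [-14.  -38.7  38.3] |w| 56.2 tcp [ 487.1 -321.5  145.6]
delta_pos cm [-28.61   7.22  -6.34] twist [  0.1 -40.3  -0. ] |w| 40.3 tcp [ 482.3 -332.5  141.2]
```

```bash
python3 -m pendant '[{"delta_pos":[-2.4,0.5,-0.6],"twist":[-1.1,-3.1,3.1],"grip":100},{"delta_pos":[-5.9,1.4,-1.4],"twist":[-2.8,-7.7,7.7],"grip":100},{"delta_pos":[-9.4,2.2,-2.3],"twist":[-4.5,-12.4,12.3],"grip":100},{"delta_pos":[-13,3,-3.1],"twist":[-6.2,-17,16.9],"grip":100},{"delta_pos":[-16.5,3.8,-4],"twist":[-7.8,-21.7,21.4],"grip":100}]' && python3 - <<'E'
from h import *
plan([482.3,-332.5,160],66.5,40)
E
```

```text
time_s: 0.65
ee_pos: [384.9, -406.6, 175.8]
ee_rot: [-93.7, 22.5, -132.4]
force: [-0.5, 0.5, -1.3]
gripper_width: 91.0
delta_pos cm [-11.02   7.7    2.31] twist [ -6.2 -16.8  16.8] |w| 24.5 tcp [ 487.1 -321.4  145.6]
```

```bash
python3 -m pendant '[{"delta_pos":[-3.5,2.4,0.7],"twist":[-2,-5.3,5.3],"grip":100},{"delta_pos":[-7,4.9,1.5],"twist":[-3.9,-10.7,10.7],"grip":100},{"delta_pos":[-9.8,6.8,2],"twist":[-5.5,-15,15],"grip":100},{"delta_pos":[-11,7.7,2.3],"twist":[-6.2,-16.8,16.8],"grip":100},{"delta_pos":[-11,7.7,2.3],"twist":[-6.2,-16.8,16.8],"grip":100}]' && python3 - <<'E'
from h import *
plan([482.3,-332.5,160],66.5,40)
ci=imaging.camera_info("wrist"); np.savez("pics/w1.npz",**{k:np.array(v) for k,v in ci.items()})
p,d=imaging.grab_frame("wrist"); cv2.imwrite("pics/w1.png",p[:,:,::-1]); np.save("pics/w1d.npy",d)
print(state()["qpos"].round(1))
E
```

```text
time_s: 1.15
ee_pos: [486.5, -321.9, 143.6]
ee_rot: [-90.3, 39.9, -113.8]
force: [-0.2, -1.4, -0.8]
gripper_width: 91.5
delta_pos cm [-0.18 -0.11  0.03] twist [ 0.2 -0.2  0.1] |w| 0.3 tcp [ 487.1 -321.4  145.6]
[-53.4  32.   89.5  34.   82.6 -41.6]
```

View pics/w1.png

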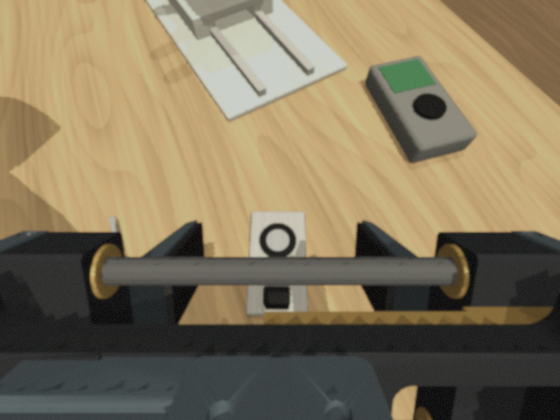

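The wrist view shows the carrier centred between the open fingers at column 278, with its block at (277,297). The rails and floor plate run from (265,90)/(310,70) upwards. I'll measure both in this view.

```bash
python3 - <<'E'
from h import *
t=cv2.imread("pics/w1.png")
fixcrop(t,235,200,320,320,6.5*.7,"pics/w1c.png"); fixcrop(t,140,0,350,120,3.8,"pics/w1m.png")
E
```

```text
(no output)
```

View pics/w1c.png

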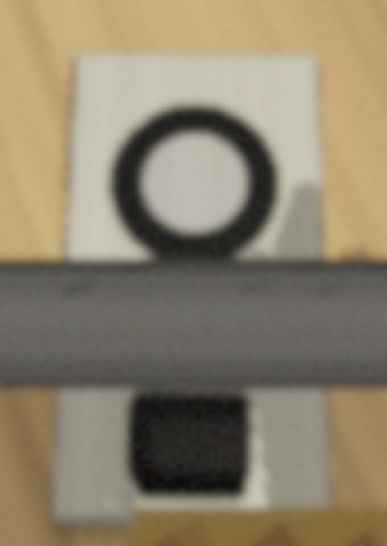

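View pics/w1m.png

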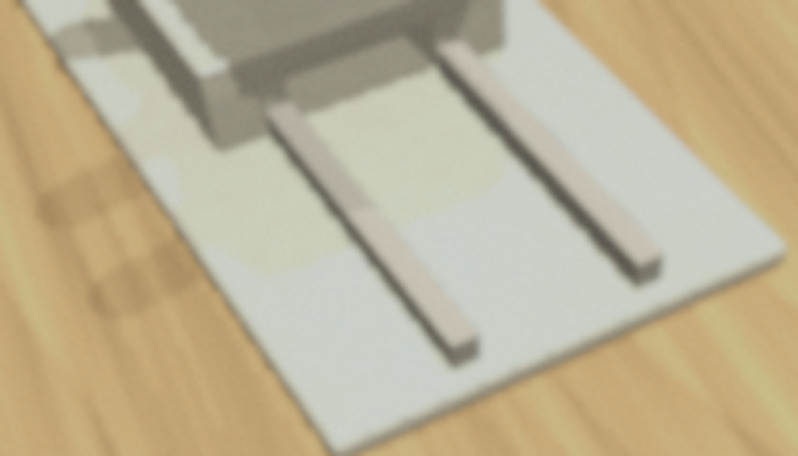

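```bash
cat > m2.py <<'E'
from h import *
np.set_printoptions(precision=1,suppress=True)
w=dict(np.load("pics/w1.npz"))
def P(pts,o,s,z): return np.array([ray(w,(x+.5)/s-.5+o[0],(y+.5)/s-.5+o[1],z)[:2] for x,y in pts])
ang=lambda a,b: np.degrees(np.arctan2(*(b-a)[::-1]))
c=P([(75,55),(316,55),(329,500),(58,500)],(235,200),4.55,14)
print(c.tolist(),ang(c[3],c[0]),ang(c[2],c[1]),"nose mid",(c[0]+c[1])/2, np.linalg.norm(c[0]-c[1]), np.linalg.norm(c[2]-c[3]))
b=P([(133,395),(248,395)],(235,200),4.55,50); print("block far top",b.tolist(),b.mean(0),np.linalg.norm(b[0]-b[1]))
r=P([(459,347),(280,105),(645,260),(452,48)],(140,0),3.8,22)
print("rails",r.tolist(),ang(r[0],r[1]),ang(r[2],r[3]),"end mid",(r[0]+r[2])/2,np.linalg.norm(r[0]-r[2]))
f=P([(335,452),(783,250)],(140,0),3.8,10); print("floor front corners",f.tolist(),f.mean(0),ang(f[0],f[1]))
h=np.radians(66.6);F=np.array([np.cos(h),np.sin(h)])
print("grip from nose",(c[0]+c[1])/2-98*F,"from block",b.mean(0)-8*F)
E
python3 m2.py
```

```text
[[489.89606426292073, -232.39681895179407], [543.9698297067035, -256.0804303401335], [501.5413518660611, -350.9652144017604], [448.97934144700923, -328.0469143232904]] 66.83997011436117 65.90781824796859 nose mid [ 516.9 -244.2] 59.03291927105689 57.34120174690549
block far top [[470.80117322740546, -321.44338307031416], [491.1045514568069, -330.30453261461037]] [ 481.  -325.9] 22.152813337644364
rails [[565.70775355398, -73.47543059103793], [549.5633729925869, 81.29908215902464], [645.4894119441267, -60.27345053655688], [627.5992188730899, 87.91394746173734]] 95.95493266085565 96.88382234122184 end mid [605.6 -66.9] 80.8665894720495
floor front corners [[511.3046769930034, -90.40219715411956], [704.3262604005793, -64.07624195825707]] [607.8 -77.2] 7.766573612976945
grip from nose [ 478.  -334.2] from block [ 477.8 -333.2]
```

```bash
python3 - <<'E'
from h import *
plan([478.3,-333.5,80],66.4,40)
plan([478.3,-333.5,44],66.4,40)
E
```

```text
delta_pos cm [ 5.13  6.02 -0.25] twist [ 0.1 -0.1  0.2] |w| 0.3 tcp [ 483.1 -322.4   65.6]
delta_pos cm [ 7.43  8.78 -0.24] twist [ 0.1 -0.1  0.2] |w| 0.3 tcp [ 483.1 -322.4   29.6]
```

```bash
python3 -m pendant '[{"delta_pos":[1.5,1.8,-0.1],"twist":[0,0,0],"grip":100},{"delta_pos":[3.5,4.1,-0.2],"twist":[0,0,0],"grip":100},{"delta_pos":[5.5,6.4,-0.2],"twist":[0,0,0],"grip":100},{"delta_pos":[6.9,8.1,-0.2],"twist":[0,0,0],"grip":100},{"delta_pos":[7.4,8.7,-0.2],"twist":[0,0,0],"grip":100}]' && python3 - <<'E'
from h import *
plan([478.3,-333.5,44],66.4,40)
E
```

```text
time_s: 1.7
ee_pos: [482.4, -323.2, 30.3]
ee_rot: [-90.2, 39.8, -113.9]
force: [0.4, 0.7, 0.3]
gripper_width: 91.1
delta_pos cm [-0.03  0.11  0.03] twist [ 0.1 -0.2  0.2] |w| 0.3 tcp [ 483.1 -322.4   29.6]
```

```bash
python3 -m pendant '[{"delta_pos":[0,0.1,0],"twist":[0,0,0.2],"grip":60},{"delta_pos":[0,0.1,0],"twist":[0,0,0.2],"grip":30},{"delta_pos":[0,0.1,0],"twist":[0,0,0.2],"grip":10},{"delta_pos":[0,0.1,0],"twist":[0,0,0.2],"grip":10},{"delta_pos":[0,0.1,0],"twist":[0,0,0.2],"grip":10}]' 30; python3 -m pendant '[{"delta_pos":[0,0,0],"twist":[0,0,0],"grip":0},{"delta_pos":[0,0,0],"twist":[0,0,0],"grip":0},{"delta_pos":[0,0,0],"twist":[0,0,0],"grip":0},{"delta_pos":[0,0,0],"twist":[0,0,0],"grip":0},{"delta_pos":[0,0,0],"twist":[0,0,0],"grip":0}]' 30; python3 - <<'E'
from h import *
p,d=imaging.grab_frame("scene"); cv2.imwrite("pics/s2.png",p[:,:,::-1])
p,d=imaging.grab_frame("wrist"); cv2.imwrite("pics/w2.png",p[:,:,::-1])
E
```

```text
time_s: 2.2
ee_pos: [484.4, -322.4, 31.1]
ee_rot: [-90.0, 40.0, -113.6]
force: [0.7, -0.1, -0.3]
gripper_width: 54.1
time_s: 2.7
ee_pos: [484.1, -322.1, 30.3]
ee_rot: [-90.1, 40.1, -113.7]
force: [-0.7, -0.3, -0.2]
gripper_width: 24.2
```

View pics/s2.png

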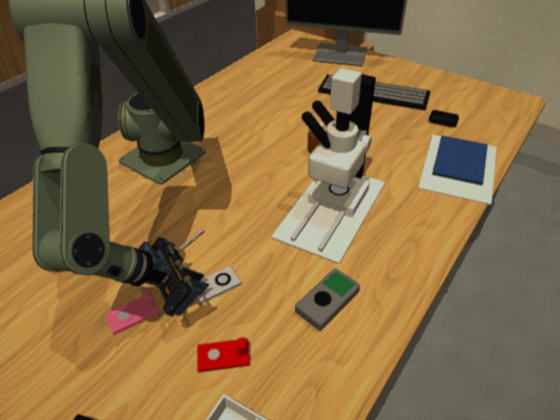

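View pics/w2.png

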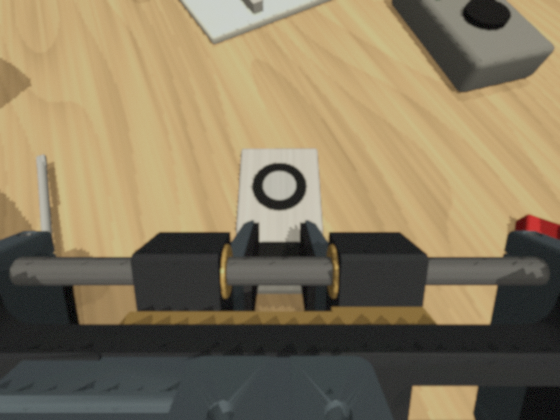

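```bash
python3 -m pendant '[{"delta_pos":[-0.6,-0.8,0],"twist":[0,0,0],"grip":0},{"delta_pos":[-1.6,-1.9,0],"twist":[0,0,0],"grip":0},{"delta_pos":[-2.9,-3.4,0],"twist":[0,0,0],"grip":0},{"delta_pos":[-4.2,-5,0],"twist":[0,0,0],"grip":0},{"delta_pos":[-4.8,-5.7,0],"twist":[0,0,0],"grip":0}]' 45; python3 - <<'E'
from h import *
ci=imaging.camera_info("wrist"); np.savez("pics/w3.npz",**{k:np.array(v) for k,v in ci.items()})
p,d=imaging.grab_frame("wrist"); cv2.imwrite("pics/w3.png",p[:,:,::-1]);np.save("pics/w3d.npy",d)
plan([605.6,-59.6,100],97.4,40)
s=state();print(s["force"],s["torque"])
E
```

```text
time_s: 3.3
ee_pos: [484.9, -323.0, 107.7]
ee_rot: [-89.8, 40.0, -113.5]
force: [-0.2, -0.1, -2.0]
gripper_width: 23.2
delta_pos cm [-21.55  21.    -0.16] twist [-20.1 -23.6   0.1] |w| 31.0 tcp [604.  -47.6  85.6]
[ 0.11155758 -0.33686972 -1.78525452] [-0.56652874  0.2179477  -0.00088225]
```

View pics/w3.png

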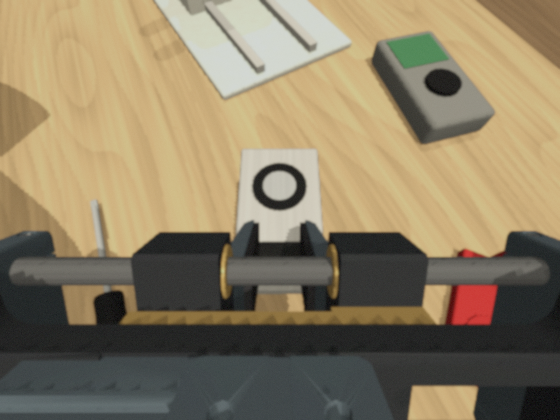

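```bash
python3 -m pendant '[{"delta_pos":[-1.1,1,0],"twist":[-1,-1.2,0],"grip":0},{"delta_pos":[-3.2,3.1,0],"twist":[-3,-3.5,0],"grip":0},{"delta_pos":[-5.8,5.7,0],"twist":[-5.4,-6.4,0],"grip":0},{"delta_pos":[-8.6,8.4,-0.1],"twist":[-8,-9.4,0],"grip":0},{"delta_pos":[-11.4,11.1,-0.1],"twist":[-10.6,-12.5,0],"grip":0}]'; python3 - <<'E'
from h import *
plan([605.6,-59.6,100],97.4,40)
E
```

```text
time_s: 3.85
ee_pos: [546.8, -173.8, 92.1]
ee_rot: [-90.3, 40.2, -97.2]
force: [1.0, -0.1, -2.3]
gripper_width: 23.7
delta_pos cm [-9.7   9.01  4.14] twist [ -9.1 -11.2  -0.2] |w| 14.4 tcp [604.  -47.6  85.6]
```

```bash
python3 -m pendant '[{"delta_pos":[-2.6,2.4,1.1],"twist":[-2.4,-3,0],"grip":0},{"delta_pos":[-5.2,4.8,2.2],"twist":[-4.9,-6,0],"grip":0},{"delta_pos":[-7.5,7,3.2],"twist":[-7,-8.7,0],"grip":0},{"delta_pos":[-9.1,8.4,3.9],"twist":[-8.5,-10.5,0],"grip":0},{"delta_pos":[-9.7,9,4.1],"twist":[-9.1,-11.2,0],"grip":0}]'; python3 - <<'E'
from h import *
plan([605.6,-59.6,100],97.4,40)
for n in ["wrist","scene","top"]:
    ci=imaging.camera_info(n); np.savez(f"pics/{n}4.npz",**{k:np.array(v) for k,v in ci.items()})
    p,d=imaging.grab_frame(n); cv2.imwrite(f"pics/{n}4.png",p[:,:,::-1]);np.save(f"pics/{n}4d.npy",d)
t=cv2.imread("pics/scene4.png");fixcrop(t,250,120,400,265,4,"pics/s4c.png")
t=cv2.imread("pics/top4.png");fixcrop(t,150,130,330,260,4.4,"pics/t4c.png")
E
```

```text
time_s: 4.35
ee_pos: [604.3, -46.9, 85.6]
ee_rot: [-90.0, 40.2, -82.5]
force: [-1.2, -0.1, -2.9]
gripper_width: 23.5
delta_pos cm [ 0.05 -0.04 -0.04] twist [ 0.   0.1 -0.2] |w| 0.2 tcp [604.  -47.6  85.6]
```

View pics/wrist4.png

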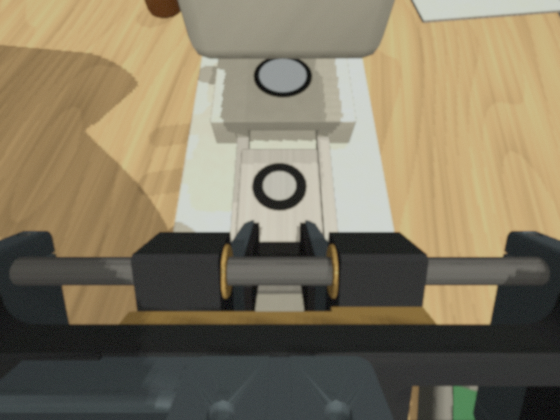

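View pics/s4c.png

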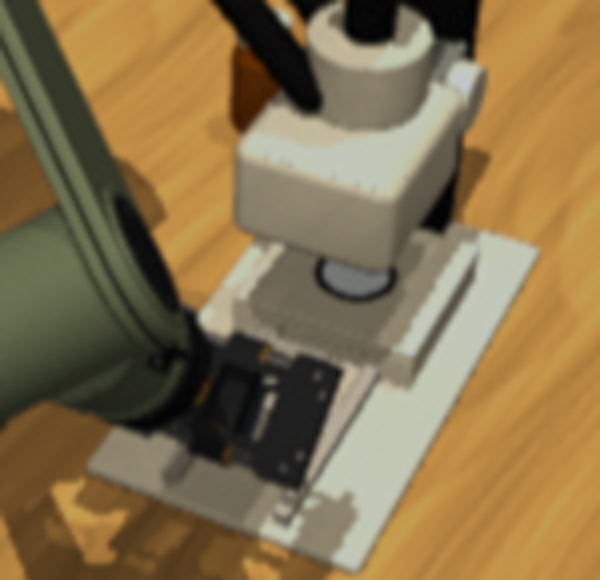

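View pics/t4c.png

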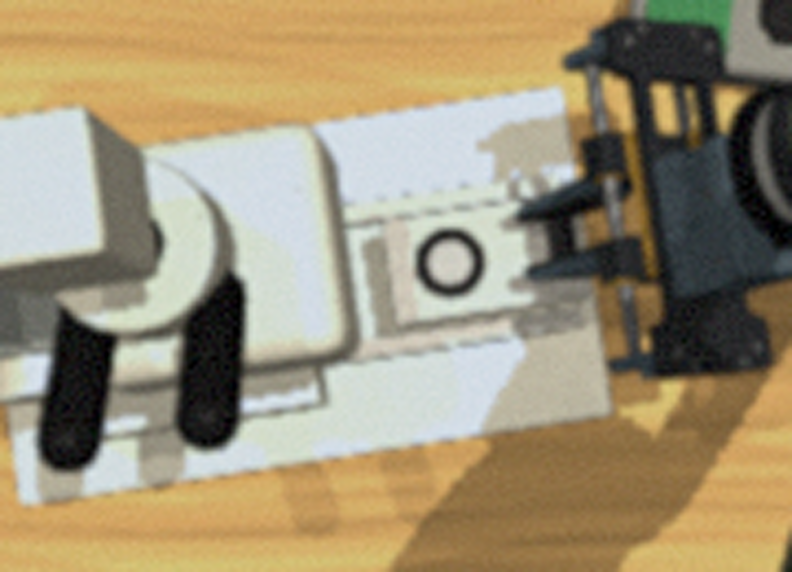

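The carrier hangs over the guide with its nose towards the tunnel. In the wrist view its nose corners are at (241,150)/(318,150) and the rails run at columns ~240 and ~325. I'll crop this to get precise offsets.

```bash
python3 - <<'E'
from h import *
t=cv2.imread("pics/wrist4.png")
fixcrop(t,175,110,395,260,3.6,"pics/w4c.png")
E
```

```text
(no output)
```

View pics/w4c.png

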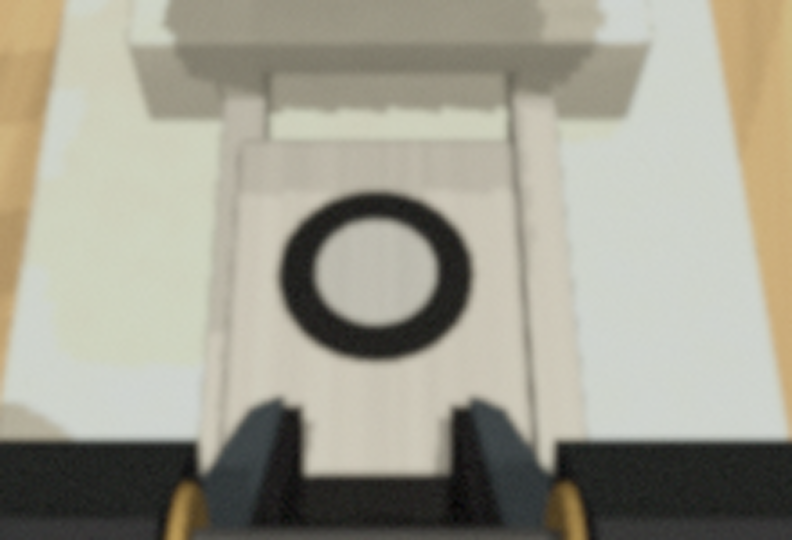

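```bash
cat > m4.py <<'E'
from h import *
np.set_printoptions(precision=1,suppress=True)
w=dict(np.load("pics/wrist4.npz"))
def P(pts,z,o=(175,110),s=3.6): return np.array([ray(w,(x+.5)/s-.5+o[0],(y+.5)/s-.5+o[1],z)[:2] for x,y in pts])
ang=lambda a,b: np.degrees(np.arctan2(*(b-a)[::-1]))
c=P([(241,142),(512,142),(530,390),(225,390)],69.3)
print("carrier nose",c[:2].mean(0),"w",np.linalg.norm(c[0]-c[1]),"head",ang(c[3],c[0]),ang(c[2],c[1]),ang(c[0],c[1])+90)
L=P([(220,130),(205,400)],22); Rr=P([(558,130),(580,400)],22)
print("rail outer",L.tolist(),Rr.tolist(),ang(L[1],L[0]),ang(Rr[1],Rr[0]),"w",np.linalg.norm(L[0]-Rr[0]),"mid",(L[0]+Rr[0])/2,(L[1]+Rr[1])/2)
ht=P([(132,45),(651,45)],44); hb=P([(150,117),(632,117)],10)
print("housing",ht.mean(0),np.linalg.norm(ht[0]-ht[1]),ang(*ht)+90,hb.mean(0),np.linalg.norm(hb[0]-hb[1]),ang(*hb)+90)
h=np.radians(97.4);F=np.array([np.cos(h),np.sin(h)]);Y=np.array([-F[1],F[0]])
m=np.array([586.5,87.2])
for n,v in [("nose",c[:2].mean(0)),("ht",ht.mean(0)),("hb",hb.mean(0)),("railmid",(L[0]+Rr[0])/2),("railmid2",(L[1]+Rr[1])/2)]: print(n,(v-m)@F,(v-m)@Y)
E
python3 m4.py
```

```text
carrier nose [592.3  37. ] w 58.53922406244488 head 97.69047341119978 97.70108364954733 97.52000261949082
rail outer [[544.9014430502093, 71.06924562381802], [556.8883741625526, -8.048823693821916]] [[635.925981699817, 83.08534852539186], [645.6939647786547, 3.6711514807103782]] 98.61518438546108 97.01218628772675 w 91.81423291252366 mid [590.4  77.1] [601.3  -2.2]
housing [589.6  87.1] 133.64311428499937 97.52086531719526 [589.4  91. ] 138.48643478736574 97.5202167756113
nose -50.510751606090025 0.7596926527519557
ht -0.48002424271136857 -3.0188104349267157
hb 3.415032245793393 -3.3268648596713195
railmid -10.542461496658035 -2.5773561379086476
railmid2 -90.54936850190596 -3.155087748200982
```

```bash
python3 -m pendant '[{"delta_pos":[0.3,0.4,0.1],"twist":[0,0,0],"grip":0},{"delta_pos":[0.8,1,0.2],"twist":[0,0,0],"grip":0},{"delta_pos":[1.4,1.6,0.3],"twist":[0,0,0],"grip":0},{"delta_pos":[1.8,2.1,0.37],"twist":[0,0,0],"grip":0},{"delta_pos":[1.8,2.1,0.37],"twist":[0,0,0],"grip":0}]'; python3 - <<'E'
from h import *
for n in ["wrist"]:
    ci=imaging.camera_info(n); np.savez(f"pics/{n}5.npz",**{k:np.array(v) for k,v in ci.items()})
    p,d=imaging.grab_frame(n); cv2.imwrite(f"pics/{n}5.png",p[:,:,::-1])
fixcrop(cv2.imread("pics/wrist5.png"),175,110,395,260,3.6,"pics/w5c.png")
E
```

```text
time_s: 5.0
ee_pos: [607.3, -50.4, 57.8]
ee_rot: [-90.0, 40.2, -82.8]
force: [-0.7, -0.2, -1.6]
gripper_width: 23.8
```

View pics/w5c.png

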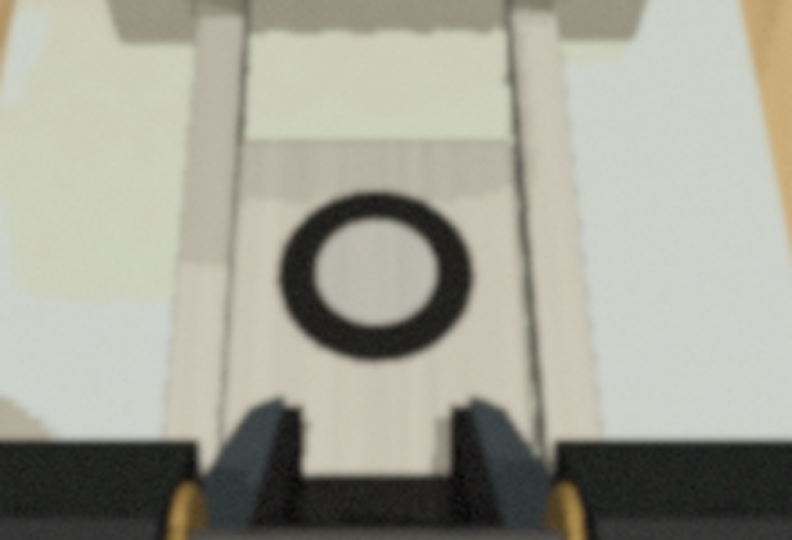

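```bash
python3 -m pendant '[{"delta_pos":[0.1,0.12,0.08],"twist":[-0.26,-0.31,0],"grip":0},{"delta_pos":[0.4,0.48,0.08],"twist":[-0.26,-0.31,0],"grip":0},{"delta_pos":[0.7,0.83,0.08],"twist":[-0.26,-0.31,0],"grip":0},{"delta_pos":[1,1.19,0.08],"twist":[-0.26,-0.31,0],"grip":0},{"delta_pos":[1,1.19,0.08],"twist":[-0.26,-0.31,0],"grip":0}]'; python3 - <<'E'
from h import *
for n in ["wrist"]:
    p,d=imaging.grab_frame(n); cv2.imwrite(f"pics/{n}6.png",p[:,:,::-1])
fixcrop(cv2.imread("pics/wrist6.png"),175,110,395,260,3.6,"pics/w6c.png")
E
```

```text
time_s: 5.55
ee_pos: [608.3, -49.9, 42.8]
ee_rot: [-89.9, 40.1, -82.4]
force: [-0.3, -0.2, -2.0]
gripper_width: 23.5
```

View pics/w6c.png

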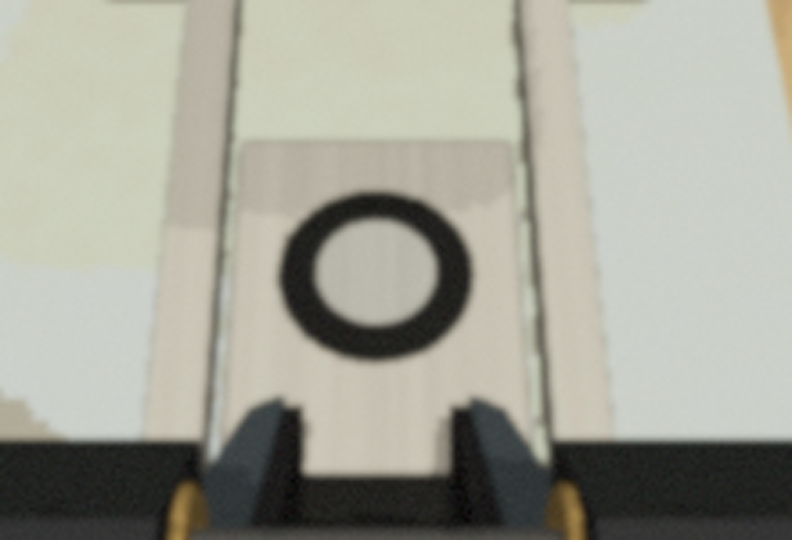

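```bash
python3 -m pendant '[{"delta_pos":[0.05,0.06,0],"twist":[0,0,0],"grip":0},{"delta_pos":[0.1,0.12,0],"twist":[0,0,0],"grip":0},{"delta_pos":[0.14,0.17,0],"twist":[0,0,0],"grip":0},{"delta_pos":[0.14,0.17,0],"twist":[0,0,0],"grip":0},{"delta_pos":[0.14,0.17,0],"twist":[0,0,0],"grip":0}]'
```

```text
time_s: 6.1
ee_pos: [608.8, -50.1, 41.5]
ee_rot: [-89.8, 40.1, -82.3]
force: [-0.1, -0.8, -2.1]
gripper_width: 23.7
```

```bash
python3 -m pendant '[{"delta_pos":[0.03,0.04,0],"twist":[0,0,0],"grip":0},{"delta_pos":[0.06,0.08,0],"twist":[0,0,0],"grip":0},{"delta_pos":[0.08,0.1,0],"twist":[0,0,0],"grip":0},{"delta_pos":[0.08,0.1,0],"twist":[0,0,0],"grip":0},{"delta_pos":[0.08,0.1,0],"twist":[0,0,0],"grip":0}]'; python3 -c "
from h import *
print([state()['force'].round(2) for _ in range(1)])"
```

```text
time_s: 6.6
ee_pos: [608.8, -50.0, 40.4]
ee_rot: [-89.8, 40.1, -82.3]
force: [0.6, 0.3, -0.3]
gripper_width: 23.5
[array([ 0.61,  0.27, -0.33])]
```

```bash
python3 -m pendant '[{"delta_pos":[-0.46,0.39,0],"twist":[0,0,0],"grip":0},{"delta_pos":[-1.38,1.16,0],"twist":[0,0,0],"grip":0},{"delta_pos":[-2.3,1.93,0],"twist":[0,0,0],"grip":0},{"delta_pos":[-3.22,2.7,0],"twist":[0,0,0],"grip":0},{"delta_pos":[-3.83,3.21,0],"twist":[0,0,0],"grip":0}]'; python3 - <<'E'
from h import *
for n in ["wrist","scene"]:
    p,d=imaging.grab_frame(n); cv2.imwrite(f"pics/{n}7.png",p[:,:,::-1])
fixcrop(cv2.imread("pics/wrist7.png"),175,110,395,260,3.6,"pics/w7c.png")
fixcrop(cv2.imread("pics/scene7.png"),240,100,400,260,3.7,"pics/s7c.png")
s=state();print(s["ee_pos"],s["force"])
E
```

```text
time_s: 7.1
ee_pos: [601.6, 1.3, 40.4]
ee_rot: [-89.9, 40.1, -82.3]
force: [-0.5, -1.2, 0.2]
gripper_width: 24.1
[601.36201976   1.54320468  40.33803201] [ 0.16711863 -0.17990925 -0.46368643]
```

View pics/w7c.png

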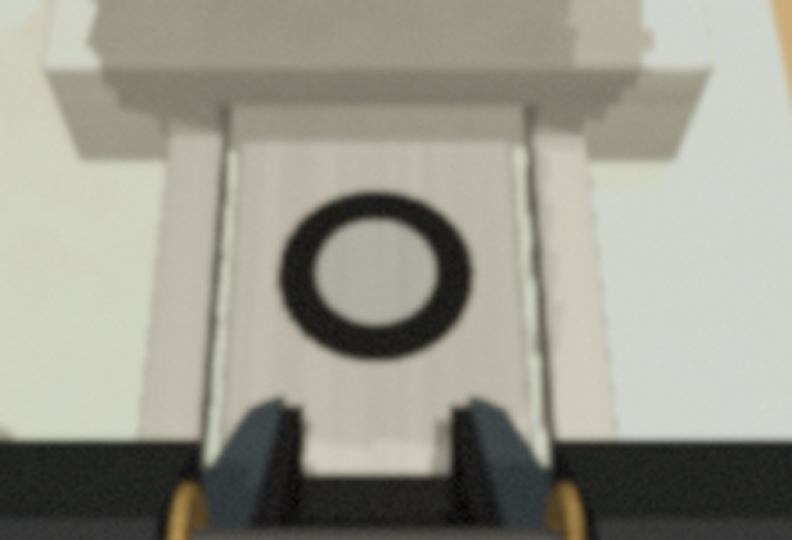

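View pics/s7c.png

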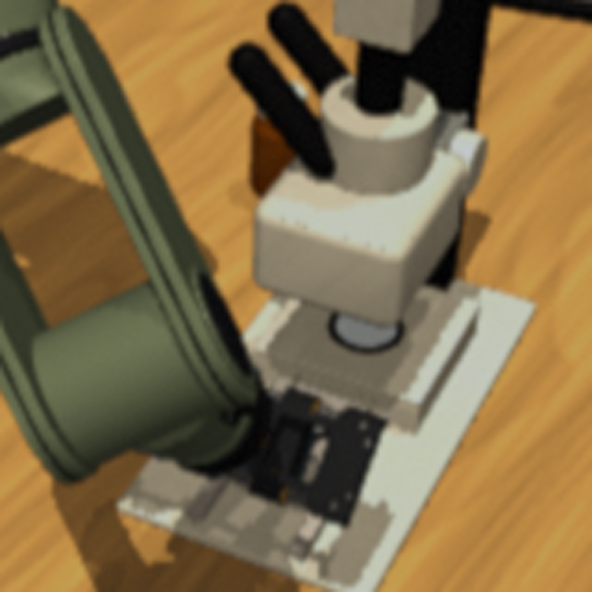

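```bash
python3 -m pendant '[{"delta_pos":[-0.38,0.32,0],"twist":[0,0,0],"grip":0},{"delta_pos":[-0.77,0.64,0],"twist":[0,0,0],"grip":0},{"delta_pos":[-1.15,0.96,0],"twist":[0,0,0],"grip":0},{"delta_pos":[-1.53,1.29,0],"twist":[0,0,0],"grip":0},{"delta_pos":[-1.92,1.61,0],"twist":[0,0,0],"grip":0}]'; python3 -m pendant '[{"delta_pos":[-0.03,0.03,0],"twist":[0,0,0],"grip":0},{"delta_pos":[-0.08,0.06,0],"twist":[0,0,0],"grip":0},{"delta_pos":[-0.15,0.13,0],"twist":[0,0,0],"grip":0},{"delta_pos":[-0.23,0.19,0],"twist":[0,0,0],"grip":0},{"delta_pos":[-0.31,0.26,0],"twist":[0,0,0],"grip":0}]'
```

```text
time_s: 7.7
ee_pos: [599.0, 24.5, 40.4]
ee_rot: [-89.8, 40.1, -82.3]
force: [-0.3, -2.4, 1.0]
gripper_width: 23.5
time_s: 8.2
ee_pos: [598.5, 28.2, 40.4]
ee_rot: [-89.8, 40.1, -82.3]
force: [-0.0, -1.6, 1.8]
gripper_width: 23.7
```

```bash
for i in 1; do python3 -m pendant '[{"delta_pos":[-0.08,0.06,0],"twist":[0,0,0],"grip":0},{"delta_pos":[-0.15,0.12,0],"twist":[0,0,0],"grip":0},{"delta_pos":[-0.23,0.18,0],"twist":[0,0,0],"grip":0},{"delta_pos":[-0.31,0.25,0],"twist":[0,0,0],"grip":0},{"delta_pos":[-0.38,0.31,0],"twist":[0,0,0],"grip":0}]'; done
```

```text
time_s: 8.7
ee_pos: [597.7, 33.4, 40.4]
ee_rot: [-89.8, 40.1, -82.3]
force: [0.1, -2.3, 0.4]
gripper_width: 23.6
```

```bash
python3 -m pendant '[{"delta_pos":[-0.08,0.06,0],"twist":[0,0,0],"grip":0},{"delta_pos":[-0.15,0.12,0],"twist":[0,0,0],"grip":0},{"delta_pos":[-0.23,0.18,0],"twist":[0,0,0],"grip":0},{"delta_pos":[-0.31,0.25,0],"twist":[0,0,0],"grip":0},{"delta_pos":[-0.38,0.31,0],"twist":[0,0,0],"grip":0}]'
```

```text
time_s: 9.2
ee_pos: [596.9, 38.2, 40.4]
ee_rot: [-89.9, 40.1, -82.3]
force: [0.2, -1.2, 0.6]
gripper_width: 24.0
```

```bash
python3 -m pendant '[{"delta_pos":[-0.08,0.06,0],"twist":[0,0,0],"grip":0},{"delta_pos":[-0.15,0.12,0],"twist":[0,0,0],"grip":0},{"delta_pos":[-0.23,0.18,0],"twist":[0,0,0],"grip":0},{"delta_pos":[-0.31,0.25,0],"twist":[0,0,0],"grip":0},{"delta_pos":[-0.38,0.31,0],"twist":[0,0,0],"grip":0}]'
```

```text
time_s: 9.7
ee_pos: [596.3, 43.1, 40.4]
ee_rot: [-89.9, 40.1, -82.3]
force: [-0.4, -0.4, -1.7]
gripper_width: 24.0
```

```bash
python3 -m pendant '[{"delta_pos":[-0.08,0.06,0],"twist":[0,0,0],"grip":0},{"delta_pos":[-0.15,0.12,0],"twist":[0,0,0],"grip":0},{"delta_pos":[-0.23,0.18,0],"twist":[0,0,0],"grip":0},{"delta_pos":[-0.31,0.25,0],"twist":[0,0,0],"grip":0},{"delta_pos":[-0.38,0.31,0],"twist":[0,0,0],"grip":0}]'
```

```text
time_s: 10.2
ee_pos: [595.9, 47.3, 40.6]
ee_rot: [-89.8, 40.0, -82.3]
force: [0.2, -3.9, 0.0]
gripper_width: 23.9
```

```bash
python3 -m pendant '[{"delta_pos":[-0.04,0.03,0],"twist":[0,0,0],"grip":0},{"delta_pos":[-0.08,0.06,0],"twist":[0,0,0],"grip":0},{"delta_pos":[-0.12,0.1,0],"twist":[0,0,0],"grip":0},{"delta_pos":[-0.15,0.13,0],"twist":[0,0,0],"grip":0},{"delta_pos":[-0.19,0.16,0],"twist":[0,0,0],"grip":0}]'
```

```text
time_s: 10.7
ee_pos: [595.4, 50.4, 40.6]
ee_rot: [-89.8, 40.1, -82.3]
force: [-0.4, -1.9, -1.2]
gripper_width: 23.5
```

```bash
python3 -m pendant '[{"delta_pos":[-0.04,0.03,0],"twist":[0,0,0],"grip":0},{"delta_pos":[-0.08,0.06,0],"twist":[0,0,0],"grip":0},{"delta_pos":[-0.12,0.1,0],"twist":[0,0,0],"grip":0},{"delta_pos":[-0.15,0.13,0],"twist":[0,0,0],"grip":0},{"delta_pos":[-0.19,0.16,0],"twist":[0,0,0],"grip":0}]'
```

```text
time_s: 11.2
ee_pos: [595.0, 53.1, 40.8]
ee_rot: [-89.9, 40.1, -82.3]
force: [0.6, 0.1, -1.8]
gripper_width: 23.8
```

```bash
python3 -m pendant '[{"delta_pos":[-0.03,0.03,0],"twist":[0,0,0],"grip":0},{"delta_pos":[-0.06,0.06,0],"twist":[0,0,0],"grip":0},{"delta_pos":[-0.09,0.09,0],"twist":[0,0,0],"grip":0},{"delta_pos":[-0.12,0.11,0],"twist":[0,0,0],"grip":0},{"delta_pos":[-0.15,0.14,0],"twist":[0,0,0],"grip":0}]'
```

```text
time_s: 11.7
ee_pos: [594.9, 54.7, 40.6]
ee_rot: [-89.8, 40.1, -82.3]
force: [0.7, -1.4, -1.3]
gripper_width: 23.9
```

```bash
python3 -m pendant '[{"delta_pos":[-0.03,0.03,0],"twist":[0,0,0],"grip":0},{"delta_pos":[-0.06,0.06,0],"twist":[0,0,0],"grip":0},{"delta_pos":[-0.09,0.09,0],"twist":[0,0,0],"grip":0},{"delta_pos":[-0.12,0.11,0],"twist":[0,0,0],"grip":0},{"delta_pos":[-0.15,0.14,0],"twist":[0,0,0],"grip":0}]'
```

```text
time_s: 12.2
ee_pos: [595.1, 54.9, 40.5]
ee_rot: [-89.7, 39.9, -82.2]
force: [-0.9, -9.5, 2.3]
gripper_width: 23.6
```

```bash
python3 -m pendant '[{"delta_pos":[-0.03,0.03,0],"twist":[0,0,0],"grip":0},{"delta_pos":[-0.06,0.05,0],"twist":[0,0,0],"grip":0},{"delta_pos":[-0.09,0.08,0],"twist":[0,0,0],"grip":0},{"delta_pos":[-0.12,0.1,0],"twist":[0,0,0],"grip":0},{"delta_pos":[-0.15,0.12,0],"twist":[0,0,0],"grip":0}]'
```

```text
time_s: 12.7
ee_pos: [595.2, 55.0, 40.7]
ee_rot: [-89.6, 39.7, -82.1]
force: [-0.9, -16.6, 6.0]
gripper_width: 23.5
```

```bash
python3 -m pendant '[{"delta_pos":[-0.03,0.02,0],"twist":[0,0,0],"grip":0},{"delta_pos":[-0.06,0.05,0],"twist":[0,0,0],"grip":0},{"delta_pos":[-0.08,0.06,0],"twist":[0,0,0],"grip":0},{"delta_pos":[-0.08,0.06,0],"twist":[0,0,0],"grip":0},{"delta_pos":[-0.08,0.06,0],"twist":[0,0,0],"grip":0}]'; python3 - <<'E'
from h import *
for n in ["wrist","scene"]:
    p,d=imaging.grab_frame(n); cv2.imwrite(f"pics/{n}8.png",p[:,:,::-1])
fixcrop(cv2.imread("pics/wrist8.png"),175,110,395,260,3.6,"pics/w8c.png")
fixcrop(cv2.imread("pics/scene8.png"),240,100,400,260,3.7,"pics/s8c.png")
E
```

```text
time_s: 13.2
ee_pos: [595.2, 55.0, 40.8]
ee_rot: [-89.6, 39.6, -82.1]
force: [-1.1, -19.0, 5.6]
gripper_width: 23.8
```

View pics/w8c.png

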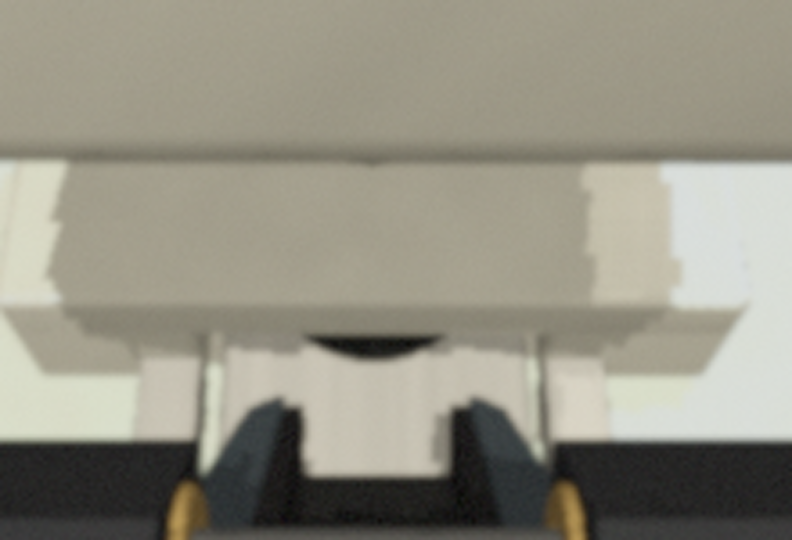

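View pics/s8c.png

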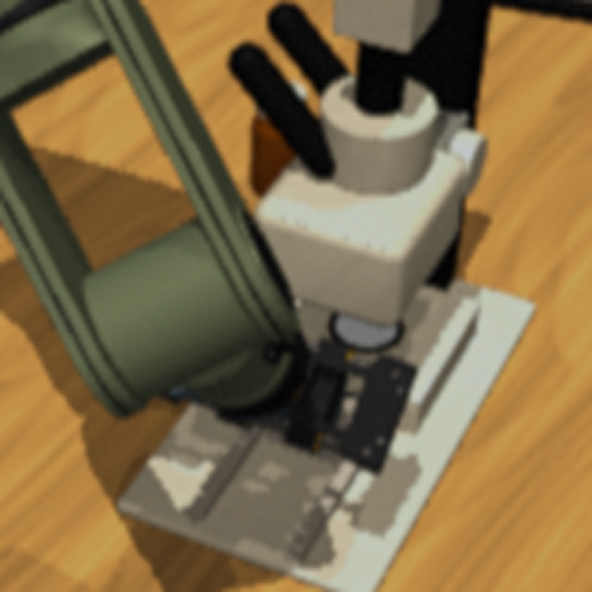

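The wrist view shows the carrier's front under the head, straight between the rails, with only the ring's tail edge visible at (372,345) in the crop. I felt about 4 N at TCP y≈47. It fell away to 0 by 53, then a hard stop came at 55 with 19 N and no further motion. Next I'll unload and check before releasing.

```bash
python3 -m pendant '[{"delta_pos":[0.1,-0.08,0],"twist":[0,0,0],"grip":0},{"delta_pos":[0.2,-0.16,0],"twist":[0,0,0],"grip":0},{"delta_pos":[0.3,-0.25,0],"twist":[0,0,0],"grip":0},{"delta_pos":[0.34,-0.28,0],"twist":[0,0,0],"grip":0},{"delta_pos":[0.34,-0.28,0],"twist":[0,0,0],"grip":0}]'
```

```text
time_s: 13.8
ee_pos: [595.0, 54.8, 40.5]
ee_rot: [-89.8, 40.0, -82.3]
force: [-0.8, -6.0, 1.0]
gripper_width: 23.4
```

```bash
python3 -m pendant '[{"delta_pos":[0.06,-0.05,0],"twist":[0,0,0],"grip":0},{"delta_pos":[0.08,-0.07,0],"twist":[0,0,0],"grip":0},{"delta_pos":[0.08,-0.07,0],"twist":[0,0,0],"grip":0},{"delta_pos":[0.08,-0.07,0],"twist":[0,0,0],"grip":0},{"delta_pos":[0.08,-0.07,0],"twist":[0,0,0],"grip":0}]'; python3 - <<'E'
from h import *
p,d=imaging.grab_frame("wrist"); cv2.imwrite("pics/wrist9.png",p[:,:,::-1])
fixcrop(cv2.imread("pics/wrist9.png"),175,110,395,260,3.6,"pics/w9c.png")
E
```

```text
time_s: 14.3
ee_pos: [594.8, 54.7, 40.5]
ee_rot: [-89.9, 40.1, -82.3]
force: [0.1, 0.1, -2.0]
gripper_width: 23.8
```

```bash
python3 -m pendant '[{"delta_pos":[0.02,0.02,0],"twist":[0,0,0],"grip":0},{"delta_pos":[0.03,0.03,0],"twist":[0,0,0],"grip":0},{"delta_pos":[0.03,0.03,0],"twist":[0,0,0],"grip":32},{"delta_pos":[0.03,0.03,0],"twist":[0,0,0],"grip":50},{"delta_pos":[0.03,0.03,0],"twist":[0,0,0],"grip":60}]'; python3 -m pendant '[{"delta_pos":[0,0,0],"twist":[0,0,0],"grip":60},{"delta_pos":[0,0,0],"twist":[0,0,0],"grip":60},{"delta_pos":[0,0,0],"twist":[0,0,0],"grip":60},{"delta_pos":[0,0,0],"twist":[0,0,0],"grip":60},{"delta_pos":[0,0,0],"twist":[0,0,0],"grip":60}]'; python3 - <<'E'
from h import *
p,d=imaging.grab_frame("wrist"); cv2.imwrite("pics/wrist10.png",p[:,:,::-1])
fixcrop(cv2.imread("pics/wrist10.png"),175,110,395,260,3.6,"pics/w10c.png")
E
```

```text
time_s: 14.85
ee_pos: [595.0, 54.3, 40.3]
ee_rot: [-89.8, 40.1, -82.3]
force: [-0.7, 0.1, -0.5]
gripper_width: 42.5
time_s: 15.35
ee_pos: [594.9, 54.2, 40.1]
ee_rot: [-89.8, 40.1, -82.3]
force: [-0.2, -0.2, -1.1]
gripper_width: 55.0
```

View pics/w9c.png

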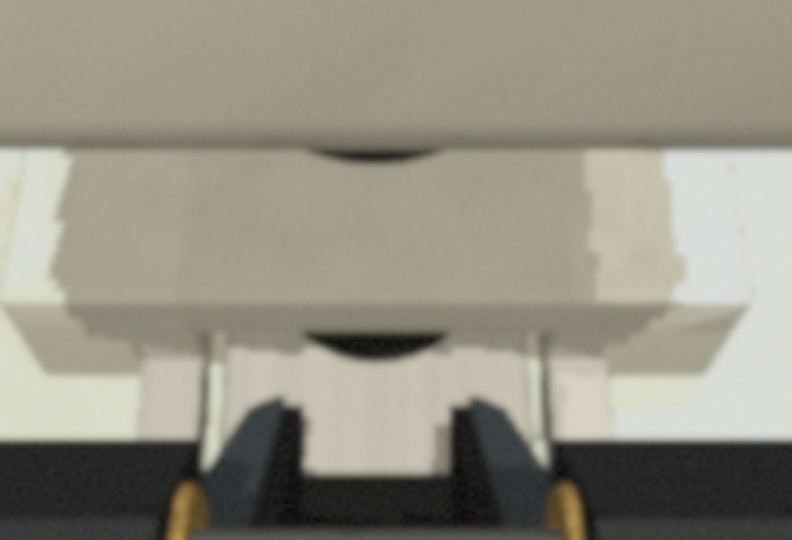

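View pics/w10c.png

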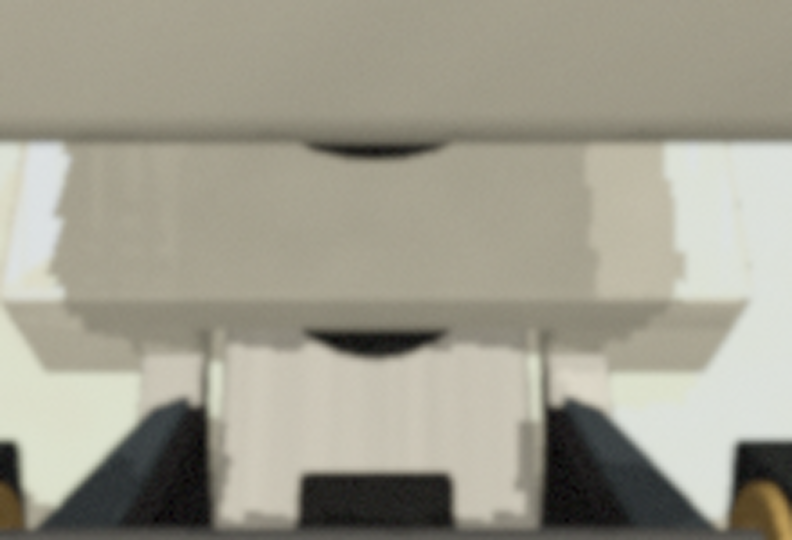

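```bash
python3 -m pendant '[{"delta_pos":[0,-0.5,0],"twist":[0,0,0],"grip":65},{"delta_pos":[0,-2,0],"twist":[0,0,0],"grip":65},{"delta_pos":[0,-4.5,0],"twist":[0,0,0],"grip":65},{"delta_pos":[0,-7.5,0],"twist":[0,0,0],"grip":65},{"delta_pos":[0,-10.5,0],"twist":[0,0,0],"grip":65}]'; python3 -m pendant '[{"delta_pos":[0,-2,0],"twist":[0,0,0],"grip":65},{"delta_pos":[0,-4,0],"twist":[0,0,0],"grip":65},{"delta_pos":[0,-6,0],"twist":[0,0,0],"grip":65},{"delta_pos":[0,-7,0],"twist":[0,0,0],"grip":65},{"delta_pos":[0,-7,0],"twist":[0,0,0],"grip":65}]'; python3 - <<'E'
from h import *
for n in ["wrist","scene","top"]:
    ci=imaging.camera_info(n); np.savez(f"pics/{n}11.npz",**{k:np.array(v) for k,v in ci.items()})
    p,d=imaging.grab_frame(n); cv2.imwrite(f"pics/{n}11.png",p[:,:,::-1])
E
```

```text
time_s: 15.9
ee_pos: [603.8, -14.2, 122.2]
ee_rot: [-89.8, 40.1, -82.3]
force: [0.3, -1.0, 0.0]
gripper_width: 59.4
time_s: 16.4
ee_pos: [610.2, -58.9, 175.4]
ee_rot: [-89.6, 40.0, -82.3]
force: [1.2, -0.0, -0.7]
gripper_width: 59.3
```

View pics/wrist11.png

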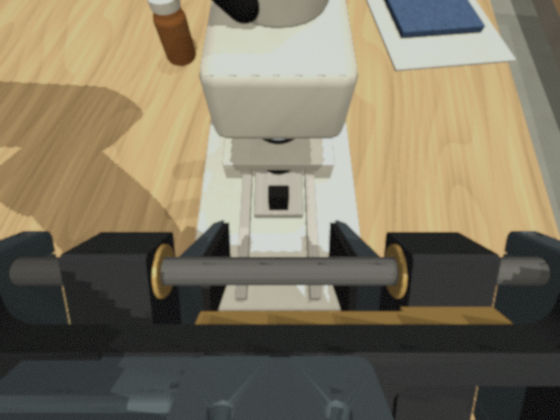

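View pics/scene11.png

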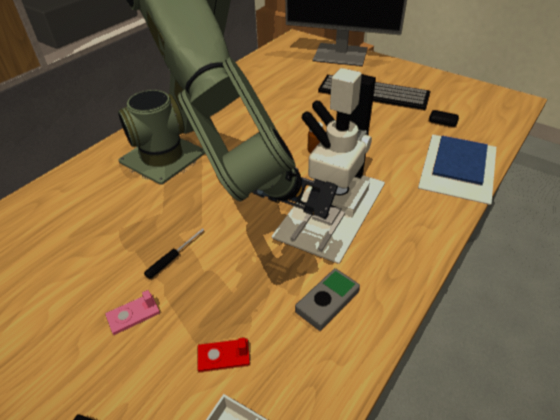

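View pics/top11.png

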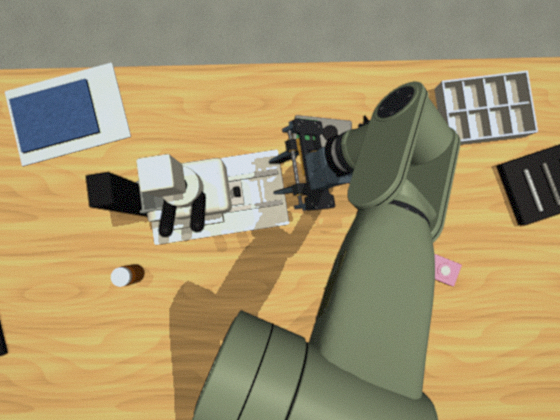

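```bash
python3 - <<'E'
from h import *
np.set_printoptions(precision=1,suppress=True)
a=cv2.imread("pics/wrist11.png")
p,d=imaging.grab_frame("wrist"); b=p[:,:,::-1].copy()
print("carrier region mean diff",cv2.absdiff(a,b)[165:220,240:320].mean())
fixcrop(b,215,125,345,225,6,"pics/w12c.png"); np.savez("pics/w12.npz",**{k:np.array(v) for k,v in imaging.camera_info("wrist").items()})
s0=cv2.imread("pics/scene0.png");s1=cv2.imread("pics/scene11.png")
for n,(u0,v0,u1,v1) in dict(meter=(290,265,365,330),driver=(140,225,210,280),jar=(300,120,325,155),pink=(100,285,165,335),red=(190,330,255,375)).items():
    print(n,cv2.absdiff(s0,s1)[v0:v1,u0:u1].mean().round(1))
E
```

```text
carrier region mean diff 10.775681818181818
meter 9.7
driver 10.4
jar 5.5
pink 10.7
red 6.3
```

View pics/w12c.png

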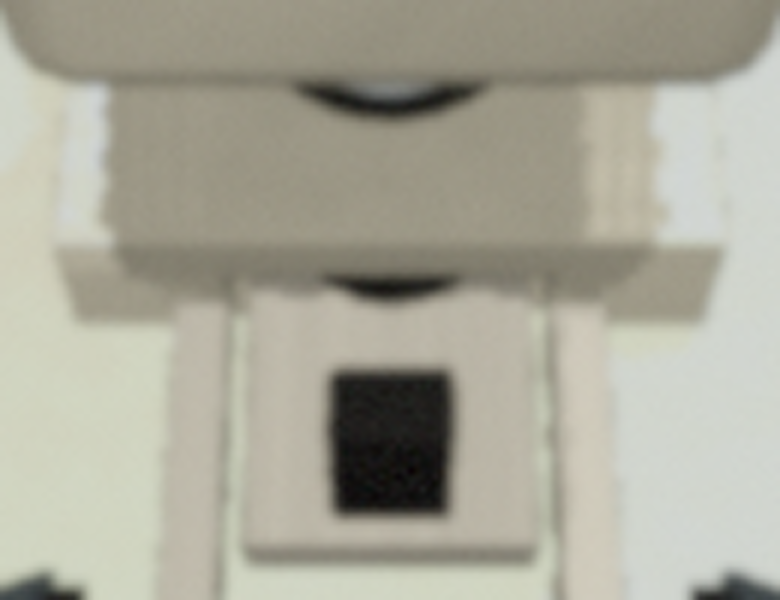

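```bash
python3 - <<'E'
from h import *
w=dict(np.load("pics/w12.npz"))
q=lambda x,y,z: ray(w,(x+.5)/6-.5+215,(y+.5)/6-.5+125,z)[:2]
t=(q(247,548,24)+q(537,548,24))/2; h=(q(78,322,10)+q(708,322,10))/2; h2=(q(55,247,44)+q(725,247,44))/2
F=np.array([np.cos(np.radians(97.5)),np.sin(np.radians(97.5))])
for a in(h,h2): print("nose past mouth",110-(a-t)@F,"lateral",np.cross(F,t-a))
E
python3 - <<'E'
from workcell import job
print(job.job_done())
E
```

```text
nose past mouth 49.30944310519064 lateral 0.161730634899385
nose past mouth 52.721839219767865 lateral -0.5370707296564694
the job is handed in; nothing more can be done
None<stdin>:6: DeprecationWarning: Arrays of 2-dimensional vectors are deprecated. Use arrays of 3-dimensional vectors instead. (deprecated in NumPy 2.0)
```

The carrier is in the microscope and, going by the forces I felt, the catch is latched. The job is handed in; it took about 16.5 s and gave no verdict.

**What I did:** I gripped the carrier by its block with the tool leaned back 40°. I laid it level between the rails, nose towards the tunnel, and slid it in under the head.

**The catch:** The resistance came in at about 4 N, then faded to nothing over roughly 6 mm. About 8 mm after first contact the carrier met a hard stop: 19 N moved it no further. When I backed off, the force dropped to zero with no push-back. I then let go and withdrew the arm.

**Last checks:**
- **Carrier position:** it stayed put after release. It lies level and centred within about 0.5 mm, with its nose 49–53 mm inside the mouth. Both figures fall within the 40–66 mm range for home.
- **Other objects:** the meter, driver and jar look unmoved in the before-and-after pictures. The arm was clear of everything.

**Less certain:**
- **Latching:** the catch cannot be seen, so latching is inferred from the force pattern and the lack of push-back. The resistance I read, about 4 N, was a little below the 5–12 N given for pressing the catch, though I only sampled the force every half second.
- **Camera agreement:** the scene and top cameras disagreed by about 6 mm on absolute positions, so I used the wrist camera for alignment.
- **Picture comparison:** comparing pictures pixel by pixel was inconclusive because of image noise and the arm still settling. I relied on looking at the images and on the measured edges instead.

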